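# Ready the coffee grinder and start it

## Task

Get the coffee grinder ready and start it: with a fingertip, push the steel dosing cup along the worktop in between the grinder's feet until it stops against the machine under the spout, and flick the ribbed grind wheel click by click until the rib with the white line stands at the two pointers. Only when both are right, press the start button fully down and let it come up again. Slide the cup, do not pick it up or tip it, and leave the mug, the jigger and the dessert spoon where they are.

Things in the scene. Friction and masses are not known exactly. Their poses are not given: they have to be found in the camera images.
- grinder: Coffee grinder, 215 mm high, fixed. Origin: on the worktop under the spout; x points to its back, y to its left, z up. Coordinates here: mm in this frame. Column y -58 to 58, front face x = 29. Top front edge: 45 degree slope (x 29, z 111 to x 69, z 151); behind, a deck with the closed hopper (x 70 to 154, up to z 215). Switch housing, right: x 6 to 66, y -56 to -108, z up to 76.
- spout (a point): Point on the worktop under the spout (grinder's origin): place of the cup's centre, where rubber bumpers (x = 27, z 18 to 44) on the column stop it to within 3 mm. Two feet flank it, 28 high: inner faces y = +-30, round front ends at x = -20; 3 mm play for the cup on each side. The spout ends at z = 56; its chute slopes up and back into the column.
- wheel_axle (a point): Centre of the grind wheel at (63, 0, 125); axle along y. Wheel 22 wide, 12 round ribs, one every 30 degrees, radius 5, centres on radius 32 (tips at 37, gaps down to 28). At each click one rib is straight on top, others 30, 60, 90 degrees round towards the robot. Fixed steel cheeks of radius 26 reach to y = +-18.5; on them, straight above the axle, the 2 black pointer nibs, up to 30.
- wheel (a joint): Angle of the grind wheel (rad); a click is 0.524. 0: the white-lined rib is on top, at the pointers. Negative: it lies lower down, on the robot's side (start: 1, 2 or 3 clicks short). Grows when ribs on the front are pushed up and back, away from the robot. A spring detent (about 3 N at the rim) pulls it to the nearest click; past half way it snaps on. Stops 4 clicks before and 3 after the mark.
- start (a joint): Travel of the start button (m): 0 up, 0.006 fully down. Spring, 4 N when fully down; comes up by itself.
- start_top (a point): Centre of the top face of the start button: round, steel, radius 14, in a black collar on the switch housing, at (30, -83, 98). Pressed straight down. Wall cupboards hang over the back of the grinder: lower edge 490 above the worktop, fronts 0.58 m ahead of the robot's base, so keep the wrist low or in front of them.
- dosing_cup: Open steel coffee dosing cup, straight-sided, 48 high, 54 across (55 at the rim), wall 3, about 130 g, upright on the worktop in front of the grinder, 38 to 48 mm out of its place. Origin: centre of its underside.
- tea_mug: White mug, 97 high, 78 across, handle on one side, standing to the left of the grinder; stays. Origin: centre of its underside.
- jigger: Metal double-cone bar measure, 70 high, 43 across, standing to the right of the grinder; stays. Origin: centre of its underside.
- dessert_spoon: Plated dessert spoon, 136 long, 28 wide, lying left of the mug; stays. Origin: underside, middle.
There are look-alikes about, which are no part of the job. Leave any blue or yellow look-alike of the dosing_cup alone.

How it is judged:
On the way, in this order (a step that is already met when the one before it is completed fails the run):
1. cup home under the spout and white-lined rib at the pointers, start button still up (horizontal distance between dosing_cup and spout below 0.009 m and angle between dosing_cup's own z axis and vertical below 0.08 rad and value of joint wheel between -0.12 and 0.12 rad and value of joint start below 0.002 m), for 0.2 s.
2. the start button is pressed down (value of joint start above 0.0045 m), for 0.02 s.
At the end, for the whole second after the job is handed in: The cup stands upright on the worktop within 9 mm of its place under the spout, the grind wheel rests within 0.12 rad of the mark (the right click), and the start button has been pressed at least 4.5 mm down after that and is up again (horizontal distance between dosing_cup and spout below 0.009 m and angle between dosing_cup's own z axis and vertical below 0.08 rad and linear speed of dosing_cup below 0.02 m/s and value of joint wheel between -0.12 and 0.12 rad and value of joint start below 0.0015 m); the robot touches nothing.
It fails at once if start pressed while the cup was not under the spout or the wheel not at the mark (value of joint start above 0.003 m and (horizontal distance between dosing_cup and spout above 0.009 m or value of joint wheel below -0.12 rad or value of joint wheel above 0.12 rad)).
It fails at once if cup lifted (height (world z) of dosing_cup above 0.008 m).
It fails at once if cup tipped (angle between dosing_cup's own z axis and vertical above 0.35 rad).
It fails at once if mug, jigger or spoon moved (distance of any of tea_mug, jigger, dessert_spoon from where it was at the start of the episode above 0.02 m).
It also fails if it takes over 56 s, if anything falls off the work surface, if the arm or the gripper's body presses on something with over 40 N, if the wrist force passes 120 N, or if a joint passes its speed limit or range.

## Robot

A 7-joint arm with a two-finger parallel gripper is mounted at the origin on a cart in front of the work surface, level with it; the furniture and walls round the work are solid. World frame = base frame: x ahead of the robot, y to its left, z up, the work surface at z = 0. Lengths are in m, angles in rad, forces in N, time in s.
With the tool pointing down it reaches from about 0.425 to 0.925 m from the base axis. Payload 6.8 kg.
Tool frame: the origin (TCP) lies on the centre line of the jaws, within the pads' length; the fingertips stand 19 mm ahead of it and the grasp point (between the pads) is the TCP; z points along the fingers, y is the line along which they close (so a half turn about z gives the same grasp; the last joint's range is limited). The gripper opens to 88 mm and grips with 3 to 60 N. Pads are 20 mm wide; open, the fingers measure 115 mm over their backs; the gripper's body (75 mm by 178 mm) begins 61 mm behind the grasp point.
Start: joints at [1.13, 0.477, 0.022, 1.555, -0.011, 1.109, -0.083], TCP at [0.221, -0.638, 0.242] pointing down, gripper open.
Joint ranges: [-2.96, 2.96], [-0.34, 2.1], [-1.41, 1.46], [0.24, 2.44], [-1.37, 4.51], [0.17, 1.92], [-2.96, 2.96]. Speed limits (rad/s): [2.39, 2.39, 3.14, 3.14, 3.14, 3.14, 3.14].

## Interface

Orientations are given as [roll, pitch, yaw] about the fixed x, y, z axes, in that order (R = Rz(yaw) Ry(pitch) Rx(roll)).
In Python, from plant import r gives the robot as it stands.
- The arm moves only by the tool step_arm, never from a script. Its argument "steps" is a list of rows, each a list of 4 numbers: the shift along the tool's x, y, z in mm, then the turn about the tool's z in degrees. A call has 1 to 8 rows; each row shifts and turns the commanded pose from where the row before left it, along the tool's axes as they then stand; what a row does not reach is not made up. A row lasts 1/10 s, in which the tool goes at most 50 mm and 8.59 degrees, less where a joint would pass 70% of its speed; a pose out of reach is approached as far as the arm can. A call with a gripper value outside its range is refused whole. "jaw" is the finger opening in mm, from 0 to 87.8, set as the call begins (left out, the last holds). The fingers move at their own pace and stop on an object; the grip force is fixed at half the most. Time passes only in rows, so rows that do not move let the fingers close. It gives the time, the measured TCP pose, the force, the opening and the grip force at its end, in the units of the state.
- r.state(): the state, without advancing time (a new reading comes with each control period).
- r.get_image(name): name is "scene" or "top"; returns a dict with "frame" (480x640x3 uint8, red, green, blue), "K" (3x3 intrinsics, pixels), "R" (3x3) and "t" (3): a world point X has camera coordinates R X + t. Camera axes: x right, y down, z forward; pixel columns grow to the right and rows downward; lengths in m; the calibration is good to about 2 mm. A picture is of the moment at which its call begins. There is no depth.
- r.job_done(): hands the job in; it is judged then, once.
The state is a dict: "time": time; "qpos": joint angles; "qd": joint speeds; "joint_torque": joint torques, N m; "position": TCP position; "orientation": TCP orientation; "contact_force": force on the tool from outside, world axes, zero at the start; "moment": the same for the moment, N m; "finger_gap": finger opening in m; "grasp_force": force on a finger pad.
Only numpy, scipy, OpenCV 4.12 (cv2) and the standard library are available. Lean on these libraries where they do the work, as an engineer would, in place of code of your own. Each camera call takes 0.05 s, during which the arm holds its last target. There are 200 camera calls.

## Working session

There is one attempt and no reset: what is moved stays moved. The work goes in short steps, Python scripts to look and compute and a tool call to move; the robot and the scene stay as the last step left them, time stands still between calls to the robot, and variables do not carry over. Pictures are saved under pics/ and viewed, at most 10 in all, crops included, and the job is handed in when it is done.

Besides the shell and the picture viewer there is one more tool, called after "Emit:" as name([rows], argument=value, ...), one row to a line, values as JSON. step_arm: Moves the arm, as the interface text tells. Its arguments: {"type":"object","properties":{"steps":{"type":"array"},"jaw":{"type":"number"}},"required":["steps"]}

```bash
mkdir -p pics
cat > h.py <<'E'
import numpy as np,cv2
from plant import r
def shot(n,f):
    d=r.get_image(n); cv2.imwrite(f'pics/{f}.png',d['frame'][:,:,::-1]); np.savez(f'pics/{f}.npz',**{k:np.array(d[k]) for k in('K','R','t','frame')}); return d
def ray(d,u,v):
    R=np.array(d['R']);t=np.array(d['t']); c=-R.T@t
    w=R.T@np.linalg.inv(d['K'])@np.array([u,v,1.]); return c,w
def onz(d,u,v,z):
    c,w=ray(d,u,v); return c+w*(z-c[2])/w[2]
def proj(d,X):
    p=np.array(d['K'])@(np.array(d['R'])@np.array(X)+np.array(d['t'])); return p[:2]/p[2]
E
python3 -c "
from h import *
for n in('scene','top'):
    d=shot(n,n+'0'); print(n,d['K'],-np.array(d['R']).T@np.array(d['t']),np.array(d['R']))
s=r.state();print(s['time'],s['position'],s['orientation'],s['contact_force'])
"
```

```text
scene [[608.91229943   0.         321.16258198]
 [  0.         608.91229943 243.00738844]
 [  0.           0.           1.        ]] [-0.15558576  0.50761833  0.94699518] [[-0.58587395 -0.81024939  0.01573673]
 [-0.60258051  0.42256418 -0.67700535]
 [ 0.54189339 -0.40612244 -0.73580983]]
top [[528.45978651   0.         318.68598186]
 [  0.         528.45978651 246.16624297]
 [  0.           0.           1.        ]] [0.23325051 0.03082975 1.20333837] [[ 0.11104358 -0.99381241 -0.00249361]
 [-0.96688691 -0.10745425 -0.23148064]
 [ 0.22978038  0.02811548 -0.97283632]]
0.1 [ 0.22034557 -0.63750126  0.24079835] [-3.13999907e+00  1.33248382e-04  3.32841105e-01] [ 0.0151448   0.52431846 -0.7602654 ]
```

View pics/scene0.png

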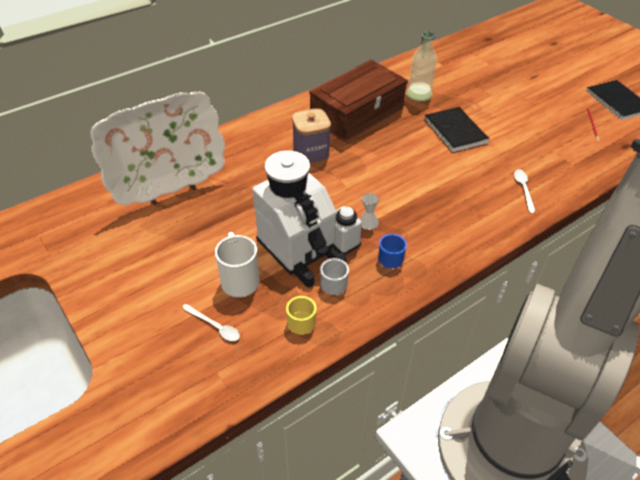

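View pics/top0.png

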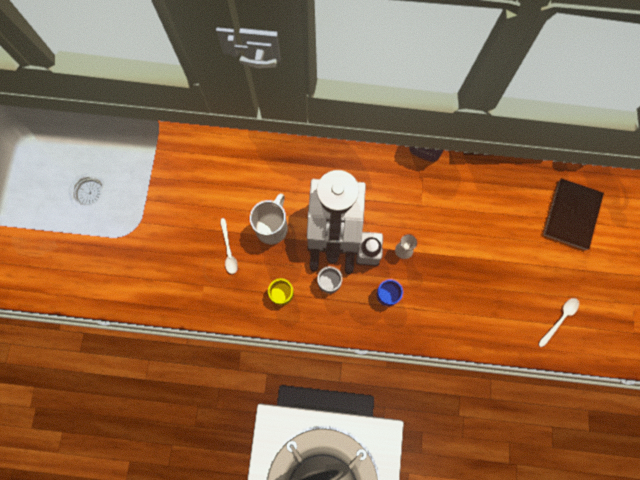

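Candidates for the cup: steel cup at scene (335,277) / top (330,280); yellow one at scene (301,315) / top (280,292); blue one at scene (392,251) / top (390,292). I choose the steel one in front of the feet. The mug, at scene (238,266), and the jigger, at (370,211), stay. Next is a close crop to check.

```bash
python3 -c "
import cv2,numpy as np
a=cv2.imread('pics/scene0.png')[150:300,240:380];b=cv2.imread('pics/top0.png')[165:300,300:420]
a=cv2.resize(a,(420,450),interpolation=cv2.INTER_CUBIC);b=cv2.resize(b,None,fx=3,fy=3,interpolation=cv2.INTER_CUBIC)
c=np.zeros((450,790,3),np.uint8);c[:,:420]=a;c[:405,425:785]=b;cv2.imwrite('pics/c0.png',c)"
```

```text
(no output)
```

View pics/c0.png

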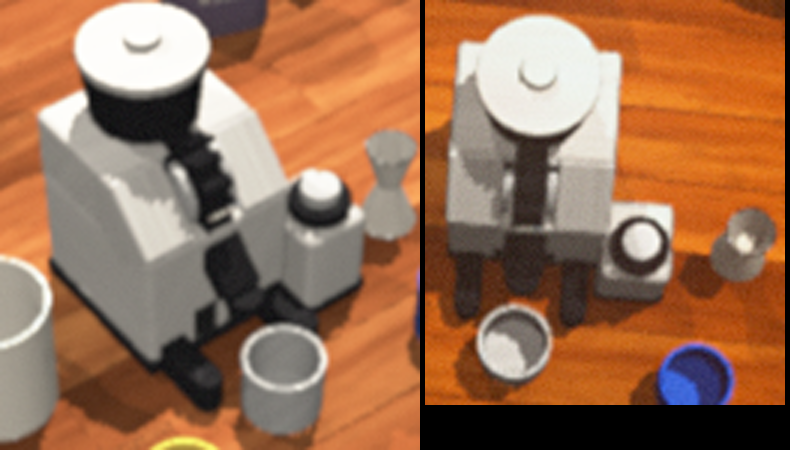

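```bash
cat > fit.py <<'E'
from h import *
from scipy.optimize import least_squares
S=dict(np.load('pics/scene0.npz'));T=dict(np.load('pics/top0.npz'))
s=lambda a,b:(240+(a+.5)/3-.5,150+(b+.5)/3-.5); t=lambda a,b:(300+(a-425+.5)/3-.5,165+(b+.5)/3-.5)
P=[('s button',S,s(322,186),(30,-83,98)),('t button',T,t(644,241),(30,-83,98)),
('s front left mid',S,s(152,257),(29,58,111)),('s front left bot',S,s(152,365),(29,58,0)),('s fr right',S,s(288,185),(29,-58,111)),
('t slope L',T,t(447,222),(29,58,111)),('t slope R',T,t(612,232),(29,-58,111)),('t slopeTopL',T,t(452,155),(69,58,151)),('t slopeTopR',T,t(617,163),(69,-58,151))]
def W(p,X):
    c,q=np.cos(p[2]),np.sin(p[2]); X=np.array(X)/1000
    return np.array([p[0]+c*X[0]-q*X[1],p[1]+q*X[0]+c*X[1],X[2]])
f=lambda p:np.concatenate([proj(d,W(p,X))-uv for _,d,uv,X in P])
if __name__=='__main__':
    o=least_squares(f,[.5,0,0],loss='soft_l1');p=o.x;print(p)
    for (n,*_),e in zip(P,f(p).reshape(-1,2)):print(n,e.round(1))
    for a in range(0,5): print(a,'rib scene',proj(S,W(p,(63-34*np.sin(a*np.pi/6),0,125+34*np.cos(a*np.pi/6)))).round(1))
    print('foot ends',[proj(d,W(p,(-20,y,28))).round(1) for d in(S,T) for y in(39,-39)])
    for n,d in(('S',S),('T',T)):
        g=d['frame'].astype(int)
        # cup rim: low-saturation pixels near
        u0,v0=(334,277) if n=='S' else (330,280)
        hsv=cv2.cvtColor(d['frame'],cv2.COLOR_RGB2HSV);m=((hsv[:,:,1]<90)&(hsv[:,:,2]>60)).astype(np.uint8)
        k=np.zeros_like(m);k[v0-22:v0+22,u0-22:u0+22]=1;m&=k
        c=max(cv2.findContours(m,0,1)[0],key=cv2.contourArea);print(n,'bbox',cv2.boundingRect(c),'ell',cv2.fitEllipse(c))
    for d,uv in((S,s(284,359)),(T,t(514,343))):print('cup rim hit',uv,onz(d,*uv,.048))
E
python3 fit.py
```

```text
[0.47832156 0.02882389 0.03656152]
s button [-0.7 -0.8]
t button [ 0.4 -0.7]
s front left mid [-1.2  2.6]
s front left bot [0.1 4.3]
s fr right [1.5 0.5]
t slope L [ 0.6 -0.1]
t slope R [-0.1  0.5]
t slopeTopL [-0.  -1.1]
t slopeTopR [0.8 0.2]
0 rib scene [302.9 196.6]
1 rib scene [308.3 203.3]
2 rib scene [312.3 211.7]
3 rib scene [313.7 219.4]
4 rib scene [312.2 224.3]
foot ends [array([312.8, 277.3]), array([343.7, 259.1]), array([315. , 269.1]), array([349.5, 271.6])]
S bbox (320, 257, 29, 38) ell ((333.6802673339844, 275.1501770019531), (28.975099563598633, 38.506080627441406), 3.071946382522583)
T bbox (317, 266, 25, 27) ell ((329.201416015625, 278.9810791015625), (24.208351135253906, 25.38229751586914), 175.14666748046875)
cup rim hit (334.3333333333333, 269.3333333333333) [0.43591812 0.03107218 0.048     ]
cup rim hit (329.3333333333333, 279.0) [0.43446573 0.03248682 0.048     ]
```

The white line sits at scene (313.5,221). That fits the rib 90° below the top, at predicted (313.7,219.4), so the wheel is 3 clicks short. The cup is about 43 mm out, which is consistent with the text. I'm moving over now, wheel first.

Emit:
step_arm([
  [0,0,0,8.5],
  [0,0,0,8.5],
  [27,-36.5,0,0],
  [27,-36.5,0,0],
  [27,-36.5,0,0],
  [27,-36.5,0,0],
  [27,-36.5,0,0],
  [27,-36.5,0,0],
], jaw=0)

```text
time: 0.9
position: [0.3751, -0.4115, 0.2414]
orientation: [-3.141, 0.0, 0.036]
contact_force: [1.8, -0.2, -0.0]
finger_gap: 0.0273
grasp_force: 0.0
```

Emit:
step_arm([
  [11,-43,0,0],
  [11,-43,0,0],
  [11,-43,0,0],
  [11,-43,0,0],
  [11,-43,0,0],
  [11,-43,0,0],
  [11,-43,0,0],
  [11,-43,0,0],
])

```text
time: 1.7
position: [0.4499, -0.0646, 0.2416]
orientation: [3.141, 0.0, 0.036]
contact_force: [1.1, -0.6, 0.0]
finger_gap: 0.0006
grasp_force: 0.0
```

Emit:
step_arm([
  [8,-43,0,0],
  [8,-43,0,0],
  [0,0,0,0],
  [0,0,0,0],
])

```text
time: 2.1
position: [0.4627, 0.0209, 0.2414]
orientation: [3.141, 0.001, 0.039]
contact_force: [-0.0, -0.7, 0.1]
finger_gap: 0.0004
grasp_force: 0.0
```

```bash
python3 -c "
from h import *
s=r.state();print(s['time'],s['position'],s['orientation'],s['contact_force'],s['qpos'])
a=shot('scene','s1')['frame'][120:300,230:390];b=shot('top','t1')['frame'][130:300,260:440]
a=cv2.resize(a,None,fx=2.5,fy=2.5,interpolation=2);b=cv2.resize(b,None,fx=2.2,fy=2.2,interpolation=2)
c=np.zeros((450,800,3),np.uint8);c[:a.shape[0],:400]=a;c[:b.shape[0],402:402+396]=b[:,:396];cv2.imwrite('pics/c1.png',c[:,:,::-1])"
```

```text
2.1 [0.46268665 0.02089417 0.24137686] [3.14147912e+00 7.23646495e-04 3.86107257e-02] [-0.04871576 -0.67808085  0.11108807] [ 0.13935667  0.14874485 -0.34900636  2.022701    0.06102466  0.98058917
 -1.77231084]
```

View pics/c1.png

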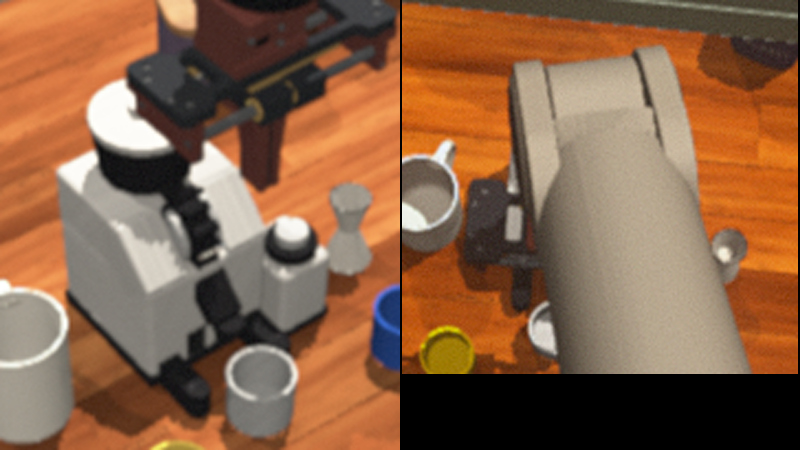

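```bash
python3 -c "
from h import *
from fit import W
S=dict(np.load('pics/s1.npz'));T=dict(np.load('pics/t1.npz'))
for z in(.35,.4,.45,.5,.55):print(z,onz(T,350,153,z).round(3),onz(T,317,158,z).round(3),onz(T,375,152,z).round(3))
print('cupb',proj(T,(.58,0,.49)))
q=proj(S,(.4627,.0209,.2224));print('tip crop',(q-[230,120])*2.5)
p=[.4783,.0288,.0366]
for x in((28,0,155),(62,0,151),(30,-83,98)):print(x,W(p,x).round(4))
"
```

```text
0.35 [0.606 0.02  0.35 ] [0.59  0.076 0.35 ] [ 0.612 -0.023  0.35 ]
0.4 [0.584 0.021 0.4  ] [0.569 0.073 0.4  ] [ 0.59 -0.02  0.4 ]
0.45 [0.562 0.021 0.45 ] [0.548 0.071 0.45 ] [ 0.568 -0.017  0.45 ]
0.5 [0.54  0.022 0.5  ] [0.527 0.068 0.5  ] [ 0.546 -0.013  0.5  ]
0.55 [0.518 0.023 0.55 ] [0.507 0.065 0.55 ] [ 0.523 -0.01   0.55 ]
cupb [367.18608582 132.07895782]
tip crop [257.50290573 182.29156115]
(28, 0, 155) [0.5063 0.0298 0.155 ]
(62, 0, 151) [0.5403 0.0311 0.151 ]
(30, -83, 98) [ 0.5113 -0.053   0.098 ]
```

Emit:
step_arm([
  [0,-4.5,33,0],
  [0,-4.5,33,0],
  [0,0,0,0],
  [15,0,0,0],
  [15,0,0,0],
  [10,0,0,0],
  [0,0,0,0],
  [0,0,0,0],
])

```text
time: 3.0
position: [0.5024, 0.0301, 0.1761]
orientation: [3.141, 0.0, 0.035]
contact_force: [0.6, -0.4, 0.1]
finger_gap: 0.0005
grasp_force: 0.0
```

Emit:
step_arm([
  [3,0,2.5,0],
  [3,0,0,0],
  [3,0,0,0],
  [2,0,0,0],
  [0,0,0,0],
])

```text
time: 3.5
position: [0.5093, 0.0307, 0.1732]
orientation: [3.14, 0.01, 0.036]
contact_force: [-16.4, -1.4, 18.2]
finger_gap: 0.0001
grasp_force: 9.0
```

Emit:
step_arm([
  [3,0,0,0],
  [2,0,0,0],
  [2,0,0,0],
])

```text
time: 3.8
position: [0.5191, 0.0313, 0.174]
orientation: [3.141, 0.003, 0.036]
contact_force: [-9.8, -1.2, 19.1]
finger_gap: 0.0005
grasp_force: 11.6
```

Emit:
step_arm([
  [0,0,-3,0],
  [0,0,-8,0],
  [-20,0,0,0],
  [0,0,0,0],
])

```text
time: 4.2
position: [0.4991, 0.0304, 0.1844]
orientation: [3.141, 0.001, 0.036]
contact_force: [-0.6, 0.3, 0.2]
finger_gap: 0.0008
grasp_force: 0.0
```

```bash
cat > wl.py <<'E'
from h import *
from fit import W
import sys
d=shot('scene',sys.argv[1]);p=[.4783,.0288,.0366];g=d['frame'].astype(int)
s=r.state();print(s['time'],s['position'],s['contact_force'])
for a in(0,1,2,3):
    u=proj(d,W(p,(63-37*np.sin(a*np.pi/6),0,125+37*np.cos(a*np.pi/6))));i,j=int(round(u[1])),int(round(u[0]))
    print(a,u.round(1),g[i-3:i+4,j-4:j+5].min(axis=2).max(),g[i-3:i+4,j-4:j+5].min(axis=2).mean().round())
c=cv2.resize(d['frame'][170:290,270:380],None,fx=5,fy=5,interpolation=2);cv2.imwrite('pics/c_%s.png'%sys.argv[1],c[:,:,::-1])
E
python3 wl.py w1
```

```text
4.25 [0.50022132 0.03042436 0.18445212] [-0.55922899 -0.30634294  0.52556304]
0 [302.9 195.4] 216 45.0
1 [308.8 202.7] 46 34.0
2 [313.1 211.9] 182 92.0
3 [314.7 220.3] 210 64.0
```

View pics/c_w1.png

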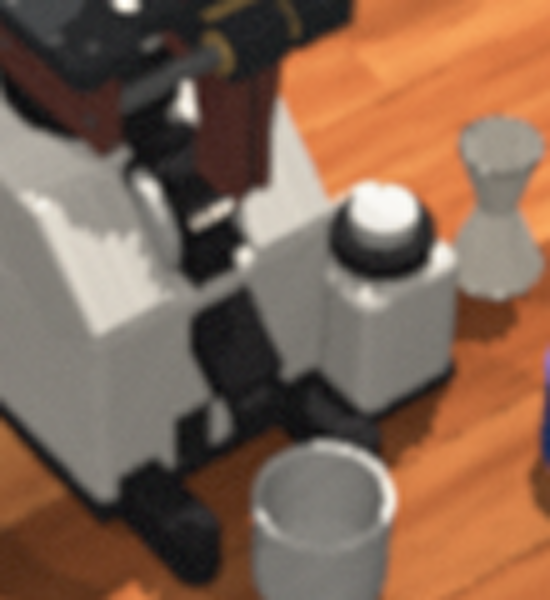

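One click is done: the line is now at (312.5,212.5), the 60° position. Same flick again.

Emit:
step_arm([
  [0,0,9.5,0],
  [4,0,0,0],
  [3,0,0,0],
  [3,0,0,0],
  [3,0,0,0],
  [3,0,-0.5,0],
  [3,0,-0.5,0],
  [0,0,0,0],
])

```text
time: 5.05
position: [0.5223, 0.0314, 0.1784]
orientation: [3.141, -0.005, 0.036]
contact_force: [-2.1, -1.7, 15.6]
finger_gap: -0.0
grasp_force: 5.3
```

Emit:
step_arm([
  [0,0,-3,0],
  [0,0,-8,0],
  [-20,0,0,0],
  [0,0,0,0],
])

```text
time: 5.45
position: [0.4981, 0.0304, 0.1867]
orientation: [3.141, 0.002, 0.036]
contact_force: [-0.1, 0.2, 0.2]
finger_gap: 0.0005
grasp_force: 0.0
```

```bash
python3 wl.py w2
```

```text
5.5 [0.49917262 0.03044271 0.18683605] [-0.3479832   0.150513    0.17811505]
0 [302.9 195.4] 217 45.0
1 [308.8 202.7] 209 74.0
2 [313.1 211.9] 105 38.0
3 [314.7 220.3] 211 64.0
```

Two clicks done: the bright patch moved from position 2 to position 1 at (308.8,202.7). One more.

Emit:
step_arm([
  [0,0,12,0],
  [4,0,0,0],
  [3,0,0,0],
  [3,0,0,0],
  [3,0,0,0],
  [3,0,-0.5,0],
  [3,0,-0.5,0],
  [0,0,0,0],
])

```text
time: 6.3
position: [0.5205, 0.0314, 0.1781]
orientation: [3.141, -0.004, 0.036]
contact_force: [-2.5, -1.0, 16.2]
finger_gap: 0.0002
grasp_force: 5.9
```

Emit:
step_arm([
  [0,0,-3,0],
  [0,0,-8,0],
  [-20,0,0,0],
  [-20,0,-10,0],
  [-20,0,0,0],
  [0,0,0,0],
])

```text
time: 6.9
position: [0.4568, 0.0288, 0.1969]
orientation: [3.141, 0.001, 0.036]
contact_force: [-0.2, 0.4, -0.1]
finger_gap: 0.0002
grasp_force: 0.0
```

```bash
python3 wl.py w3
```

```text
6.95 [0.45835947 0.0289373  0.19706194] [ 1.82348794 -0.08366823  0.6760029 ]
0 [302.9 195.4] 39 32.0
1 [308.8 202.7] 144 44.0
2 [313.1 211.9] 119 40.0
3 [314.7 220.3] 209 64.0
```

View pics/c_w3.png

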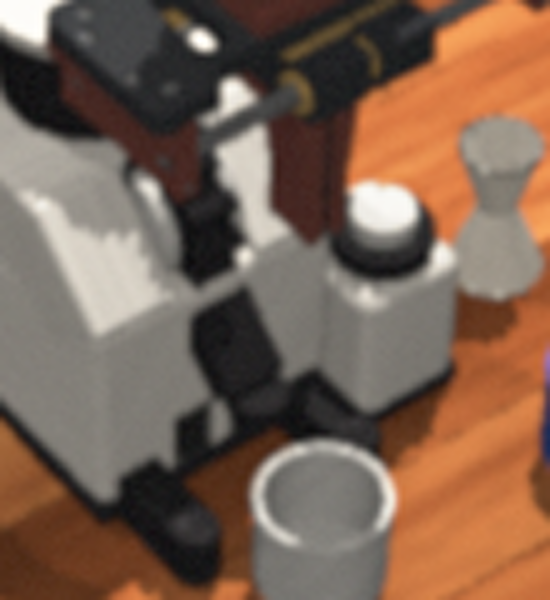

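The line has left position 1. The top is hidden by the gripper, so I'll check again once the arm is away. Now I test how near to the base the arm reaches.

Emit:
step_arm([
  [-20,0,0,0],
  [-20,0,0,0],
  [-15,0,0,0],
  [-10,0,0,0],
  [0,0,0,0],
])

```text
time: 7.45
position: [0.3932, 0.0266, 0.1967]
orientation: [3.141, 0.0, 0.036]
contact_force: [-0.2, -0.7, -0.3]
finger_gap: 0.0004
grasp_force: 0.0
```

```bash
python3 wl.py w4; python3 -c "
from h import *
print(r.state()['qpos'],r.state()['orientation'])"
```

```text
7.5 [0.39408094 0.0266854  0.19692767] [-0.26729784  0.5766305  -0.00162822]
0 [302.9 195.4] 118 62.0
1 [308.8 202.7] 97 43.0
2 [313.1 211.9] 44 33.0
3 [314.7 220.3] 129 37.0
[ 0.13430204  0.08997139 -0.37556209  2.20890333  0.04428436  0.84854809
 -1.80391083] [ 3.14151932e+00 -9.30534722e-04  3.60209531e-02]
```

The reach is good to x = 0.39. Next I go down behind the cup, turned 10° so that the push also takes out the roughly 4 mm sideways offset.

Emit:
step_arm([
  [-5,-12,0,5],
  [0,0,0,5],
  [0,0,30,0],
  [0,0,30,0],
  [0,0,0,0],
  [0,0,0,0],
])

```text
time: 8.1
position: [0.3888, 0.0388, 0.1369]
orientation: [-3.141, 0.001, -0.138]
contact_force: [0.3, -0.1, 0.2]
finger_gap: 0.0002
grasp_force: 0.0
```

```bash
python3 -c "
from h import *
from fit import W
s=r.state();print(s['position'],s['qpos'])
d=shot('scene','s5');p=[.4783,.0288,.0366]
a=cv2.resize(d['frame'][170:310,260:400],None,fx=4,fy=4,interpolation=2)
cv2.imwrite('pics/c5.png',a[:,:,::-1])
print('top rib',(proj(d,W(p,(63,0,162)))-[260,170])*4)"
```

```text
[0.38876704 0.03876306 0.13688922] [ 0.0837862   0.18804485 -0.37313527  2.276366    0.10590998  0.69335776
 -2.07398489]
top rib [171.45576204 101.59588043]
```

View pics/c5.png

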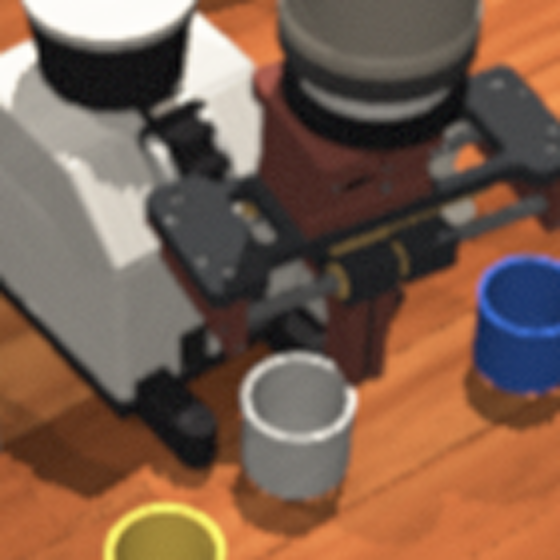

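The cup is undisturbed at crop (297,420), with the finger behind it. The top rib, near crop (171,102), looks shadowed, so I check the arc of the wheel by numbers.

```bash
python3 -c "
from h import *
from fit import W
p=[.4783,.0288,.0366]
for f in('scene0','w1','w2','w4','s5'):
    d=dict(np.load(f'pics/{f}.npz'));g=d['frame'].min(axis=2).astype(np.float32)
    o=[]
    for a in range(-75,120,5):
        v=[]
        for y in(-6,-3,0,3,6):
            u=proj(d,W(p,(63-37*np.sin(np.radians(a)),y,125+37*np.cos(np.radians(a)))))
            v.append(cv2.getRectSubPix(g,(1,1),(float(u[0]),float(u[1])))[0,0])
        o.append(int(np.mean(v)))
    print(f,o)
"
```

```text
scene0 [34, 23, 20, 21, 21, 20, 20, 19, 19, 19, 20, 21, 25, 34, 40, 38, 34, 28, 37, 62, 56, 40, 31, 41, 48, 48, 42, 31, 33, 37, 32, 45, 104, 133, 106, 71, 64, 77, 93]
w1 [31, 31, 31, 33, 36, 38, 39, 38, 33, 26, 20, 20, 25, 31, 38, 36, 32, 27, 27, 38, 39, 35, 29, 27, 27, 38, 102, 156, 85, 36, 31, 27, 29, 43, 54, 56, 61, 75, 91]
w2 [32, 30, 30, 32, 34, 34, 34, 32, 27, 22, 18, 20, 25, 33, 38, 36, 32, 27, 28, 38, 75, 127, 63, 26, 26, 37, 38, 29, 30, 35, 32, 27, 28, 44, 55, 56, 62, 76, 92]
w4 [31, 22, 19, 18, 18, 17, 17, 17, 17, 18, 18, 18, 23, 43, 76, 84, 60, 48, 45, 47, 50, 41, 40, 39, 38, 33, 32, 33, 32, 31, 31, 30, 28, 28, 27, 35, 52, 74, 90]
s5 [30, 21, 19, 19, 18, 19, 19, 20, 19, 19, 17, 19, 23, 48, 108, 147, 90, 29, 35, 60, 54, 40, 31, 40, 46, 46, 39, 33, 43, 61, 69, 69, 65, 64, 68, 71, 72, 71, 71]
```

In s5 the bright line peaks (147) at exactly 0°, so the wheel is at the mark. Going down and pushing.

Emit:
step_arm([
  [0,0,40,0],
  [0,0,40,0],
  [0,0,20,0],
  [0,0,0,0],
  [3,0,0,0],
  [3,0,0,0],
  [3,0,0,0],
  [3,0,0,0],
])

```text
time: 8.95
position: [0.4006, 0.0368, 0.0375]
orientation: [-3.142, -0.001, -0.139]
contact_force: [-3.4, 0.6, 1.9]
finger_gap: 0.0005
grasp_force: 1.2
```

Emit:
step_arm([
  [3,0,0,0],
  [3,0,0,0],
  [3,0,0,0],
  [3,0,0,0],
  [0,0,0,0],
])

```text
time: 9.45
position: [0.4127, 0.0352, 0.0367]
orientation: [-3.141, -0.001, -0.139]
contact_force: [-0.8, -0.7, -0.1]
finger_gap: 0.0005
grasp_force: 0.2
```

```bash
cat > cup.py <<'E'
from h import *
import sys
d=shot('scene',sys.argv[1]);f=d['frame']
p=np.array([.4783,.0288]);c,s=np.cos(.0366),np.sin(.0366)
print(r.state()['position'],r.state()['contact_force'])
cv2.imwrite('pics/c_%s.png'%sys.argv[1],cv2.resize(f[170:310,260:400],None,fx=4,fy=4,interpolation=2)[:,:,::-1])
E
python3 cup.py p1
```

```text
[0.41269737 0.03519995 0.03666415] [ 0.36916955 -0.17740191 -0.40219167]
```

View pics/c_p1.png

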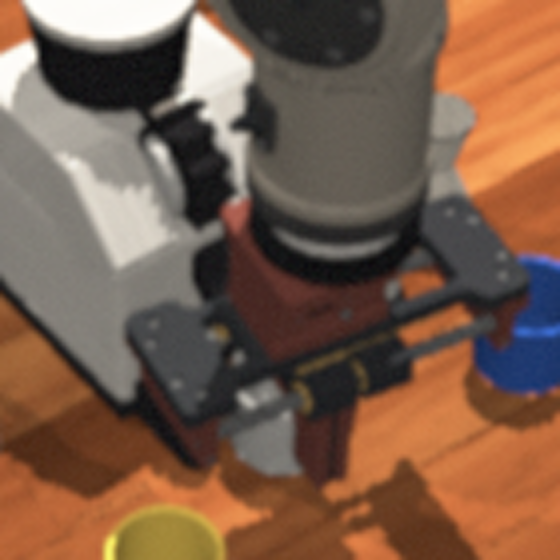

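Emit:
step_arm([
  [3,0,0,0],
  [3,0,0,0],
  [2,0,0,0],
  [-4,0,0,-5],
  [0,0,0,-5],
  [0,6,0,0],
  [3,0,0,0],
  [0,0,0,0],
])

```text
time: 10.3
position: [0.4199, 0.0283, 0.0367]
orientation: [3.142, -0.001, 0.033]
contact_force: [0.3, 0.1, -0.2]
finger_gap: 0.0003
grasp_force: 0.0
```

Emit:
step_arm([
  [3,0,0,0],
  [3,0,0,0],
  [3,0,0,0],
  [3,0,0,0],
])

```text
time: 10.7
position: [0.4315, 0.0293, 0.0366]
orientation: [3.142, -0.0, 0.036]
contact_force: [-1.6, -0.3, -0.2]
finger_gap: 0.0005
grasp_force: 0.8
```

Emit:
step_arm([
  [3,0,0,0],
  [3,0,0,0],
  [2,0,0,0],
])

```text
time: 11.0
position: [0.4385, 0.0294, 0.0365]
orientation: [3.141, 0.002, 0.036]
contact_force: [-7.5, -0.4, 5.7]
finger_gap: 0.0005
grasp_force: 3.7
```

Emit:
step_arm([
  [2,0,0,0],
  [0,0,0,0],
])

```text
time: 11.2
position: [0.4385, 0.0293, 0.0362]
orientation: [3.14, 0.005, 0.036]
contact_force: [-8.5, -0.3, 6.6]
finger_gap: 0.0006
grasp_force: 4.1
```

The finger has stopped at about the expected place with 8 N. I back off, lift and look.

Emit:
step_arm([
  [-10,0,0,0],
  [-20,0,0,0],
  [0,0,-45,0],
  [0,0,-45,0],
  [0,0,-45,0],
  [0,45,0,0],
  [5,45,0,0],
  [5,45,0,0],
])

```text
time: 12.0
position: [0.4268, -0.1077, 0.1727]
orientation: [3.14, -0.004, 0.037]
contact_force: [0.5, 0.1, -0.1]
finger_gap: 0.0005
grasp_force: 0.0
```

Emit:
step_arm([
  [5,45,0,0],
  [10,45,0,0],
  [10,45,0,0],
  [0,0,0,0],
])

```text
time: 12.4
position: [0.4567, -0.2468, 0.1719]
orientation: [3.138, -0.003, 0.028]
contact_force: [-0.2, 1.2, -0.1]
finger_gap: 0.0006
grasp_force: 0.0
```

```bash
python3 -c "
from h import *
print(r.state()['position'])
a=shot('scene','s6')['frame'][160:300,250:380];b=shot('top','t6')['frame'][165:300,300:420]
a=cv2.resize(a,None,fx=3,fy=3,interpolation=2);b=cv2.resize(b,None,fx=3,fy=3,interpolation=2)
c=np.zeros((420,755,3),np.uint8);c[:,:390]=a;c[:405,395:755]=b;cv2.imwrite('pics/c6.png',c[:,:,::-1])"
```

```text
[ 0.45665832 -0.24680104  0.17188493]
```

View pics/c6.png

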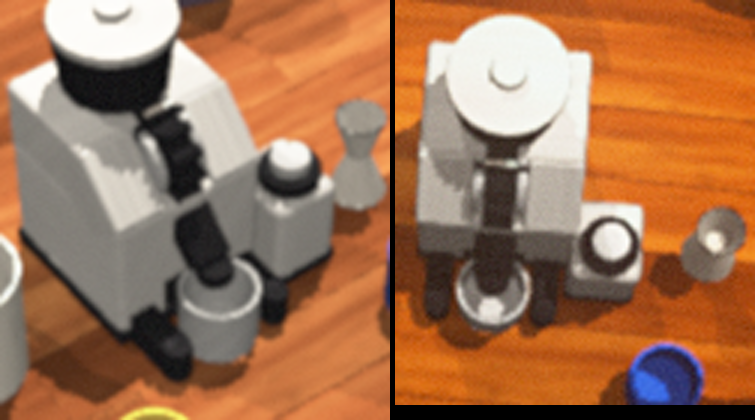

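The cup sits between the feet under the spout: scene crop rim spans 178 to 262, top crop rim front at (493,328). Checking by numbers.

```bash
python3 -c "
from h import *
from fit import W
S=dict(np.load('pics/s6.npz'));T=dict(np.load('pics/t6.npz'));p=[.4783,.0288,.0366]
q=lambda d,X:proj(d,W(p,X))
cs=lambda u:((u-[250,160])*3+1).round();ct=lambda u:((u-[300,165])*3+1+[395,0]).round()
a=np.linspace(0,2*np.pi,72)
for n,d,c in(('s',S,cs),('t',T,ct)):
    R=np.array([c(q(d,(27.5*np.cos(x),27.5*np.sin(x),48))) for x in a]);print(n,'pred rim at home bbox',R.min(0),R.max(0))
    R=np.array([c(q(d,(-9+27.5*np.cos(x),27.5*np.sin(x),48))) for x in a]);print(n,'  9mm short',R.min(0),R.max(0))
for d in (S,):
  g=d['frame'].min(axis=2).astype(np.float32)
  print([int(np.mean([cv2.getRectSubPix(g,(1,1),tuple(map(float,q(d,(63-37*np.sin(np.radians(t)),y,125+37*np.cos(np.radians(t)))))))[0,0] for y in(-6,-3,0,3,6)])) for t in range(-30,100,5)])
print('button',W(p,(30,-83,98)))
"
```

```text
s pred rim at home bbox [176. 256.] [260. 319.]
s   9mm short [185. 264.] [269. 327.]
t pred rim at home bbox [458. 250.] [532. 322.]
t   9mm short [457. 262.] [531. 334.]
[18, 19, 18, 24, 49, 108, 147, 91, 29, 36, 60, 54, 40, 31, 40, 47, 47, 39, 30, 31, 35, 32, 27, 28, 43, 55]
button [ 0.51131703 -0.05304666  0.098     ]
```

The cup is within about 2 to 3 mm (it stopped hard on the bumpers) and the line is still at 0°. Now over to the start button, with the gripper turned so its body stays clear of the hopper.

Emit:
step_arm([
  [12,-38.5,0,0],
  [12,-38.5,0,0],
  [12,-38.5,0,0],
  [12,-38.5,0,0],
  [12,-38.5,0,0],
  [0,0,0,-8.5],
  [0,0,0,-8.5],
  [0,0,0,-8.5],
])

```text
time: 13.3
position: [0.5083, -0.043, 0.1718]
orientation: [3.142, -0.0, 0.492]
contact_force: [-0.7, -0.5, -0.0]
finger_gap: 0.0004
grasp_force: 0.0
```

Emit:
step_arm([
  [0,0,20,0],
  [0,0,20,0],
  [0,0,0,0],
  [0,0,0,0],
])

```text
time: 13.7
position: [0.5085, -0.0443, 0.132]
orientation: [-3.141, 0.0, 0.483]
contact_force: [-0.5, -0.7, 0.3]
finger_gap: 0.0006
grasp_force: 0.0
```

Emit:
step_arm([
  [-3,8.5,0,0],
  [0,0,8,0],
  [0,0,5,0],
  [0,0,3,0],
  [0,0,2,0],
  [0,0,2,0],
  [0,0,0,0],
])

```text
time: 14.4
position: [0.5101, -0.0547, 0.1116]
orientation: [3.141, 0.0, 0.481]
contact_force: [-0.3, -1.9, 4.0]
finger_gap: 0.0005
grasp_force: 1.8
```

Emit:
step_arm([
  [0,0,1,0],
  [0,0,1,0],
  [0,0,0,0],
])

```text
time: 14.7
position: [0.5102, -0.0547, 0.1111]
orientation: [3.141, 0.001, 0.481]
contact_force: [-6.1, -2.4, 17.7]
finger_gap: 0.0003
grasp_force: 8.8
```

Emit:
step_arm([
  [0,0,-20,0],
  [0,0,-30,0],
  [-20,30,-10,0],
  [-20,35,0,0],
  [-20,35,0,0],
  [-20,35,0,0],
  [0,0,0,0],
  [0,0,0,0],
])

```text
time: 15.5
position: [0.5016, -0.2115, 0.1693]
orientation: [-3.141, -0.0, 0.479]
contact_force: [-0.2, 0.9, -0.4]
finger_gap: 0.0003
grasp_force: 0.0
```

```bash
python3 -c "
from h import *
print(r.state()['position'],r.state()['contact_force'])
a=shot('scene','s7')['frame'][160:300,250:380];b=shot('top','t7')['frame'][165:300,300:420]
for x,y in((a,np.load('pics/s6.npz')['frame'][160:300,250:380]),(b,np.load('pics/t6.npz')['frame'][165:300,300:420])):
    m=cv2.absdiff(x,y).max(axis=2)>50; print(m.sum(), np.argwhere(m).mean(0) if m.any() else '')
a=cv2.resize(a,None,fx=3,fy=3,interpolation=2);b=cv2.resize(b,None,fx=3,fy=3,interpolation=2)
c=np.zeros((420,755,3),np.uint8);c[:,:390]=a;c[:405,395:755]=b;cv2.imwrite('pics/c7.png',c[:,:,::-1])"
```

```text
[ 0.50158413 -0.21150273  0.16932748] [-0.24698026  0.92637171 -0.37791244]
676 [123.96301775 119.02514793]
942 [121.17197452  91.34076433]
```

View pics/c7.png

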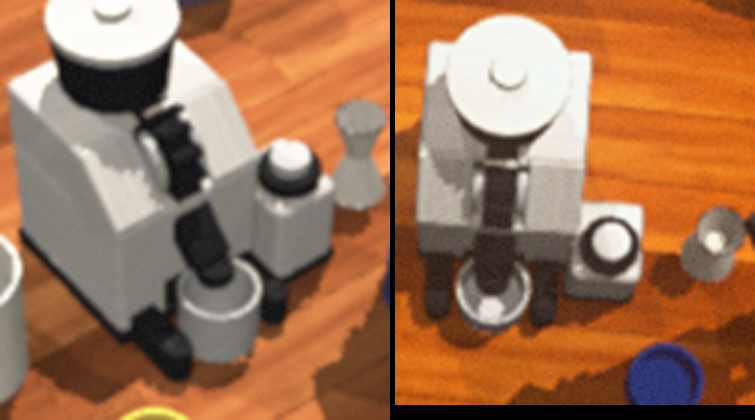

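The cup, wheel and button look unchanged: the cup rim is at scene crop (220,285) and the button is up at (292,155). The only differences are shadows. The button went fully down, with 17.7 N at its bottom stop. Handing in.

```bash
python3 -c "
from h import *
print(r.job_done())"
```

```text
the job is handed in; nothing more can be done
None
```

The job is handed in: the cup is within about 3 mm of its place under the spout by the camera check, the white-lined rib is at the pointers, and the start button was pressed fully down and came up again; no verdict came back.

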